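# Find and press the hidden catch of the genkan tilt-out bin

### The arm

A 6-joint arm with a two-finger parallel gripper is mounted at the origin on the work surface. World frame = base frame: x ahead of the robot, y to its left, z up, the work surface at z = 0. Lengths are in m, angles in rad, forces in N, time in s.
With the tool pointing down it reaches from about 0.375 to 0.9 m from the base axis. Payload 3.1 kg.
Tool frame: the origin (TCP) lies at the very end of the fingers, on their centre line; the grasp point (between the pads) lies 19 mm behind it; y points along the fingers, x is the direction in which the jaws open and shut, and the axes are right-handed (so a half turn about y gives the same grasp; the last joint's range is limited). The gripper opens to 87 mm and grips with 3 to 60 N. Pads are 19 mm wide; open, the fingers measure 117 mm over their backs; the gripper's body (75 mm by 190 mm) begins 51 mm behind the grasp point.
Start: joints at [1.097, 0.527, 1.433, -0, 1.181, -0.178], TCP at [0.182, 0.598, 0.189] pointing down, gripper open.
Joint ranges: [-3.08, 3.08], [-0.75, 2.2], [0.22, 2.44], [-1.43, 4.57], [0, 2.65], [-2.85, 2.85]. Speed limits (rad/s): [2.79, 2.79, 3.14, 3.14, 3.14, 3.14].

### API

Orientations are given as a unit quaternion [x, y, z, w].
In Python, from rig import robot gives the robot as it stands.
- The arm moves only by the shell command python3 -m creep 'ROWS' [FORCE]. ROWS is JSON, a list of rows, each a list of 3 entries, a list of its own where there are three numbers: the shift along the tool's x, y, z in mm, then the turn about the tool's y in rad, then the opening, from 0 (shut) to 1 (fully open). A call has 1 to 8 rows; each row shifts and turns the commanded pose from where the row before left it, along the tool's axes as they then stand; what a row does not reach is not made up. A row lasts 1/10 s, in which the tool goes at most 50 mm and 8.59 degrees, less where a joint would pass 70% of its speed; a pose out of reach is approached as far as the arm can. A call with a gripper value outside its range is refused whole. The fingers move at their own pace and stop on an object; FORCE is the grip in N (left out, the last holds). Time passes only in rows, so rows that do not move let the fingers close. It gives the time, the measured TCP pose, the force and the opening at its end, in the units of the state.
- robot.get_obs(): the state, without advancing time (a new reading comes with each control period).
- robot.camera(name): name is "side" or "top"; returns a dict with "pixels" (480x640x3 uint8, red, green, blue), "fx", "fy", "cx", "cy" (pixels), "k1" (the pictures are not rectified: a ray, as slopes to the right and down, at radius r is drawn at 1 + k1 r^2 times it, then the intrinsics apply), "position" and "rotation" of the camera in the world. Camera axes: x right, y up, looking along -z (the intrinsics and any distortion apply to the point x, -y, -z); pixel columns grow to the right and rows downward; lengths in m; the calibration is good to about 2 mm. A picture is of the moment at which its call begins. There is no depth.
- robot.hand_in(): hands the job in, once; it reports no verdict.
The state is a dict: "time": time; "q": joint angles; "joint_velocities": joint speeds; "joint_torque": joint torques, N m; "position": TCP position; "tool_rot": TCP orientation; "ft_force": force on the tool from outside, world axes, zero at the start; "moment": the same for the moment, N m; "grip_width": finger opening in m.
Only numpy, scipy, OpenCV 4.12 (cv2) and the standard library are available. Lean on these libraries where they do the work, as an engineer would, in place of code of your own. Each camera call takes 0.05 s, during which the arm holds its last target.

### The job

One of the five look-alike inlaid squares in the flat oak panel on top of the tilt-out bin is a hidden push catch; the other four are solid. Feel along the squares with the fingertips, pressing gently, until you find the one that gives, and push it right in so that the bin swings out fully by itself; then let the square come back up and leave the bin open. Do not pick up or shift any of the loose things on the shelf or around the bin.

Things in the scene. Friction and masses are not known exactly. Their poses are not given: they have to be found in the camera images.
- case: Pale oak case of the tilt-out bin, fixed: 360 mm wide (its y), 300 mm deep (its x). Origin on the floor board straight below the middle of the row of squares; z up; its front, which the bin closes, looks to its own -x. Flat oak catch panel on top at z = 200 mm, from x = -55 to +55 mm, y = -180 to +180 mm. Behind it (x = 55 to 251 mm) a dark red lacquered shelf, top at z = 213 mm, with a spray bottle and a scraper on it.
- tiltbin (a joint): Tilt of the bin about its lower front edge, rad: 0 shut, 0.45 fully tilted out. A spring swings it out by itself in about 1 s once the catch lets go, its upper edge moving about 65 mm to the case's -x; the spring keeps it open.
- bin_edge (a point): Middle of the upper front edge of the bin's oak front board (340 mm wide, 18 mm thick); 22 mm below the panel's top when shut.
- push (a joint): How far the one springy square is pushed in, m: 0 at rest, 0.008 at its stop. Straight down (-z); about 2 N to start, about 5 N at the stop; the catch lets go at about 5 mm, and the square springs back when let go.
- square1 (a point): Centre of the top face of inlaid square no. 1 of 5, counted from the case's -y end to its +y end; 62 mm apart. Each is a 49 x 49 mm square of darker oak in a 50 mm opening, its face 2 mm below the panel's top, sides along the case's x and y. Any one of the five may be the springy one (it changes from run to run); the other four look the same and are solid. This point stays put when a square is pressed.
- square2 (a point): Centre of the top face of inlaid square no. 2 of 5, counted from the case's -y end to its +y end; 62 mm apart. Each is a 49 x 49 mm square of darker oak in a 50 mm opening, its face 2 mm below the panel's top, sides along the case's x and y. Any one of the five may be the springy one (it changes from run to run); the other four look the same and are solid. This point stays put when a square is pressed.
- square3 (a point): Centre of the top face of inlaid square no. 3 of 5, counted from the case's -y end to its +y end; 62 mm apart. Each is a 49 x 49 mm square of darker oak in a 50 mm opening, its face 2 mm below the panel's top, sides along the case's x and y. Any one of the five may be the springy one (it changes from run to run); the other four look the same and are solid. This point stays put when a square is pressed.
- square4 (a point): Centre of the top face of inlaid square no. 4 of 5, counted from the case's -y end to its +y end; 62 mm apart. Each is a 49 x 49 mm square of darker oak in a 50 mm opening, its face 2 mm below the panel's top, sides along the case's x and y. Any one of the five may be the springy one (it changes from run to run); the other four look the same and are solid. This point stays put when a square is pressed.
- square5 (a point): Centre of the top face of inlaid square no. 5 of 5, counted from the case's -y end to its +y end; 62 mm apart. Each is a 49 x 49 mm square of darker oak in a 50 mm opening, its face 2 mm below the panel's top, sides along the case's x and y. Any one of the five may be the springy one (it changes from run to run); the other four look the same and are solid. This point stays put when a square is pressed.
- spray: Amber glass spray bottle with a white press-button nozzle, 62 mm wide, 134 mm tall, loose on the lacquered shelf; origin at the centre of its foot.
- scraper: Small steel scraper with dark wooden handle, about 130 x 60 x 12 mm, loose on the lacquered shelf, lying flat; origin on its underside near the middle.
- polish: Shoe polish tin, 72 mm wide, 30 mm tall, right of the case; origin under its centre.
- shoebrush: Wooden shoe brush, 150 x 50 x 38 mm, right of the case; origin under its centre.
- keybowl: Blue ceramic bowl, 110 mm wide, 40 mm tall, left of the case; origin under its centre.
- shoehorn: Brass shoehorn, about 210 x 35 x 9 mm, lying left of the case; origin under its centre.
- pot: Terracotta pot, 90 mm wide, 80 mm tall, to the right front; origin under its centre.

How it is judged:
On the way, in this order (a step that is already met when the one before it is completed fails the run):
1. the springy square is pushed in at least 5 mm by the fingers (value of joint push above 0.005 m and contact force between the fingers and anything else above 0.5 N), for 0.02 s.
2. the bin has swung out (value of joint tiltbin above 0.38 rad), for 0.1 s.
At the end, for the whole second after the job is handed in: The bin stands tilted out by more than 0.40 rad and still, the springy square is back up (less than 2 mm in), and every loose thing is within 30 mm of where it started (value of joint tiltbin above 0.4 rad and velocity of joint tiltbin between -0.05 and 0.05 rad/s and value of joint push below 0.002 m and distance of each of spray, scraper, polish, shoebrush, keybowl, shoehorn, pot from where it was at the start of the episode below 0.03 m); the robot touches nothing.
It fails at once if a loose thing is carried off or shifted by more than 30 mm (distance of any of spray, scraper, polish, shoebrush, keybowl, shoehorn, pot from where it was at the start of the episode above 0.03 m).
It fails at once if the spray bottle is tipped (angle between spray's own z axis and vertical above 0.35 rad).
It fails at once if the fingers press on something harder than 45 N (contact force between the fingers and anything else above 45 N).
It also fails if it takes over 51 s, if anything falls off the work surface, if the arm or the gripper's body presses on something with over 40 N, if the wrist force passes 120 N, or if a joint passes its speed limit or range.

## Working session

There is one attempt and no reset: what is moved stays moved. The work goes in short steps, Python scripts to look and compute and a shell command to move; the robot and the scene stay as the last step left them, time stands still between calls to the robot, and variables do not carry over. Pictures are saved under pics/ and viewed, and the job is handed in when it is done.

```bash
ls; mkdir -p pics
python3 - <<'E'
from rig import robot
import cv2,numpy as np
for n in("side","top"):
    c=robot.camera(n); cv2.imwrite(f"pics/{n}0.png",c["pixels"][:,:,::-1])
    print(n,{k:v for k,v in c.items() if k!="pixels"})
print(robot.get_obs())
E
```

```text
pics
side {'fx': 519.7928766225367, 'fy': 519.7928766225367, 'cx': 319.6833515242954, 'cy': 240.65956877239734, 'k1': -0.15065866770499625, 'position': array([-0.16490408, -0.73412231,  0.95227036]), 'rotation': array([ 0.39826532, -0.16163805, -0.36055077,  0.82780494])}
top {'fx': 553.6234754404107, 'fy': 553.6234754404107, 'cx': 314.5421651842045, 'cy': 242.68182270075886, 'k1': -0.13026918221403028, 'position': array([ 0.49442433, -0.02811507,  1.54347992]), 'rotation': array([-0.01388489,  0.01933597,  0.70864002, -0.70516853])}
{'time': 0.1, 'q': array([ 1.09652815e+00,  5.28372620e-01,  1.43381120e+00, -1.50990871e-05,
        1.18141080e+00, -1.78482056e-01]), 'joint_velocities': array([ 0.00051817, -0.00078619, -0.00319367,  0.00038807,  0.00013894,
        0.00070478]), 'joint_torque': array([ 2.85144406e-04, -4.40988207e+01, -1.77151680e+01,  6.35006418e-02,
        5.34061133e-02, -3.28021156e-05]), 'position': array([0.18180003, 0.59719063, 0.18805815]), 'tool_rot': array([ 0.56853567,  0.42023368, -0.42149838, -0.5678996 ]), 'ft_force': array([ 0.18026953,  0.23255835, -0.32380826]), 'moment': array([0.04313355, 0.02284927, 0.01061457]), 'grip_width': 0.08707487523885506}
```

View pics/side0.png

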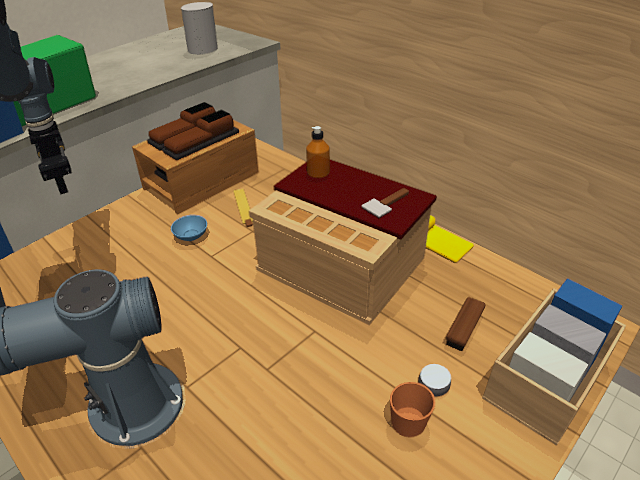

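View pics/top0.png

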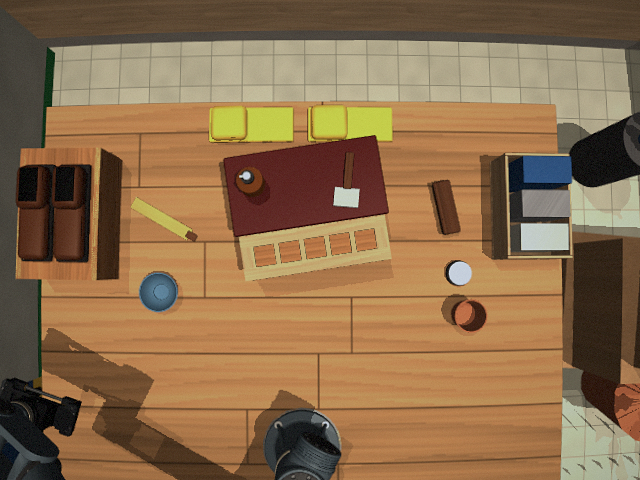

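The side view shows the case's squares at about (276,208) to (364,241). The top view shows them at about (264,254) to (366,239), with the bottle at (248,180) and the scraper at (346,190). The bin's front faces the robot.

```bash
cat > h.py <<'E'
import numpy as np,cv2
from scipy.spatial.transform import Rotation as R
def ray(c,uv):
    k=c["k1"];K=np.array([[c["fx"],0,c["cx"]],[0,c["fy"],c["cy"]],[0,0,1]])
    p=cv2.undistortPoints(np.array(uv,float).reshape(-1,1,2),K,np.array([k,0,0,0.]))[:,0]
    d=np.c_[p[:,0],-p[:,1],-np.ones(len(p))]
    return c["position"],R.from_quat(c["rotation"]).apply(d)
def plane(c,uv,z):
    o,d=ray(c,uv); return o+d*((z-o[2])/d[:,2])[:,None]
def tri(c1,u1,c2,u2):
    o1,d1=ray(c1,u1);o2,d2=ray(c2,u2);out=[];g=[]
    for a,b in zip(d1,d2):
        s=np.linalg.lstsq(np.c_[a,-b],o2-o1,rcond=None)[0]
        p,q=o1+s[0]*a,o2+s[1]*b; out.append((p+q)/2);g.append(np.linalg.norm(p-q))
    return np.array(out),np.array(g)
E
python3 - <<'E'
from rig import robot
from h import *
rois={"side":(245,185,400,265),"top":(235,215,395,285)}
C={};U={}
for n in("side","top"):
    c=robot.camera(n);C[n]=c
    x0,y0,x1,y1=rois[n]
    im=c["pixels"][y0:y1,x0:x1]
    hsv=cv2.cvtColor(im,cv2.COLOR_RGB2HSV)
    pts=[(276,208),(299,216)] if n=="side" else [(264,254),(315,246)]
    for (u,v) in pts: print(n,hsv[v-y0,u-x0],im[v-y0,u-x0])
    oth=[(286,213),(330,220)] if n=="side" else [(277,252),(315,266)]
    for (u,v) in oth: print("oth",hsv[v-y0,u-x0],im[v-y0,u-x0])
    cv2.imwrite(f"pics/{n}z.png",cv2.resize(im[:,:,::-1],None,fx=5,fy=5,interpolation=cv2.INTER_NEAREST))
E
```

```text
side [ 15 163 185] [185 126  67]
side [ 16 166 198] [198 139  69]
oth [ 19 111 215] [215 179 121]
oth [ 16 130 143] [143 110  70]
top [ 14 165 176] [176 114  62]
top [ 12 159 181] [181 113  68]
oth [ 22 103 196] [196 174 117]
oth [ 22 101 199] [199 177 120]
```

View pics/topz.png

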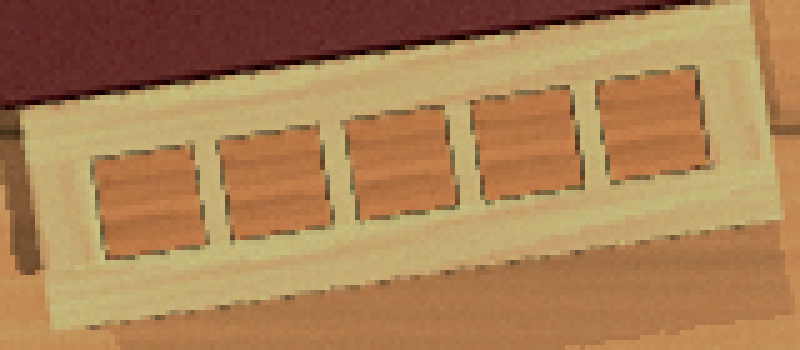

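View pics/sidez.png

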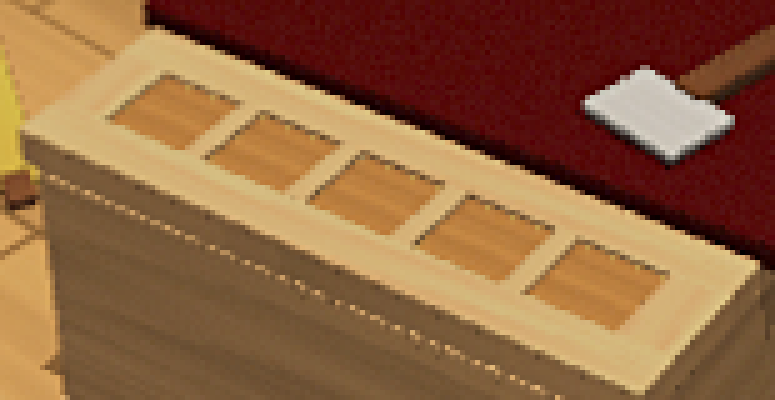

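The zooms show five clean squares in each view, with a slot line below the panel at the bin's upper edge.

Run:
```python
from rig import robot
from h import *
rois={"side":(245,185,400,265),"top":(235,215,395,285)}
C={};U={};np.set_printoptions(precision=4,suppress=True)
for n in("side","top"):
    c=robot.camera(n);C[n]=c
    x0,y0,x1,y1=rois[n]
    hsv=cv2.cvtColor(c["pixels"][y0:y1,x0:x1],cv2.COLOR_RGB2HSV)
    m=((hsv[...,1]>138)&(hsv[...,2]>130)&(hsv[...,0]>8)).astype(np.uint8)
    m=cv2.morphologyEx(m,cv2.MORPH_OPEN,np.ones((2,2)))
    k,l,s,ce=cv2.connectedComponentsWithStats(m,connectivity=4)
    g=[(ce[i][0]+x0,ce[i][1]+y0,s[i][4]) for i in range(1,k) if s[i][4]>120]
    print(n,np.array(g))
    # squares only
    g=[a for a in g if a[2]<600 and s is not None]
    U[n]=sorted(g)
    if n=="side": U[n]=[a for a in U[n] if 265<a[0]<375 and abs(a[1]-(208+(a[0]-276)*.375))<6]
    else: U[n]=[a for a in U[n] if abs(a[1]-(254-(a[0]-264)*.147))<6]
    U[n]=np.array(U[n])[::-1,:2]
P,g=tri(C["side"],U["side"],C["top"],U["top"])
print(P,g)
d=P[4]-P[0];print("pitch",np.linalg.norm(d)/4,"case y dir",np.degrees(np.arctan2(-d[0],d[1])))
print(plane(C["top"],U["top"],.198));print(plane(C["side"],U["side"],.198))
o=robot.get_obs();r=R.from_quat(o["tool_rot"]);print(o["time"],o["position"],r.as_matrix())
print("bottle top",plane(C["top"],[[246,176]],.347), "scraper",plane(C["top"],[[346,190]],.22))
```

```text
side [[255.7654 196.9935 618.    ]
 [280.2843 208.2353 204.    ]
 [299.9955 216.1493 221.    ]
 [320.7725 224.7082 233.    ]
 [250.5563 246.6577 444.    ]
 [342.3135 233.4008 252.    ]
 [364.8375 242.6787 277.    ]]
top [[ 390.8713  226.3509  171.    ]
 [ 365.9271  240.5495  384.    ]
 [ 340.8454  244.2809  388.    ]
 [ 315.8196  248.2732  388.    ]
 [ 290.5644  252.2397  388.    ]
 [ 265.5524  255.9386  391.    ]
 [ 342.4995  275.8288 1922.    ]]
[[ 0.5631 -0.1649  0.1968]
 [ 0.5543 -0.1036  0.1965]
 [ 0.5451 -0.0426  0.1963]
 [ 0.5358  0.0188  0.1966]
 [ 0.5269  0.0799  0.1961]] [0.0021 0.0023 0.0027 0.0029 0.0025]
pitch 0.06186514576829883 case y dir 8.395477429485938
[[ 0.5623 -0.164   0.198 ]
 [ 0.5535 -0.1027  0.198 ]
 [ 0.544  -0.0417  0.198 ]
 [ 0.5347  0.0198  0.198 ]
 [ 0.526   0.0806  0.198 ]]
[[ 0.5627 -0.1665  0.198 ]
 [ 0.5538 -0.1056  0.198 ]
 [ 0.5444 -0.0451  0.198 ]
 [ 0.5355  0.0165  0.198 ]
 [ 0.5261  0.077   0.198 ]]
0.3 [0.182  0.5976 0.1886] [[ 0.2915 -0.0004 -0.9566]
 [ 0.9566 -0.0006  0.2915]
 [-0.0007 -1.      0.0002]]
bottle top [[0.6971 0.1114 0.347 ]] scraper [[ 0.6833 -0.1149  0.22  ]]
```

Square pitch is 61.9 mm and height 196.5 mm, against 62 mm and 198 mm in the text, so they match. I'll raise, turn the jaws along the case's y, and close the fingers.

```bash
python3 -m creep '[[[0,-30,0],-0.148,0],[[0,-30,0],-0.148,0],[[0,-20,0],-0.146,0],[[0,0,0],0,0]]' 20
cat >> h.py <<'E'
SQ=np.array([[.5628,-.1653],[.5538,-.1042],[.5445,-.0433],[.5352,.0181],[.5263,.0788]])
def to(robot,x,y,z):
    o=robot.get_obs();r=R.from_quat(o["tool_rot"])
    print("t",o["time"],"tcp",o["position"].round(4),"f",o["ft_force"].round(2),"w",round(o["grip_width"],4))
    print("x dir deg",np.degrees(np.arctan2(r.as_matrix()[1,0],r.as_matrix()[0,0])).round(2),"y",r.as_matrix()[:,1].round(4))
    print("shift mm",(1000*r.inv().apply(np.array([x,y,z])-o["position"])).round(1))
E
python3 -c "
from rig import robot
from h import *
to(robot,*SQ[4],.26)"
```

```text
time: 0.7
position: [0.1831, 0.5998, 0.2725]
tool_rot: [0.462, 0.538, -0.533, -0.463]
ft_force: [0.3, 0.5, -0.1]
grip_width: 0.063
t 0.7 tcp [0.1831 0.5998 0.2725] f [ 0.35  0.49 -0.1 ] w 0.063
x dir deg 98.37 y [ 0.0034  0.0067 -1.    ]
shift mm [-565.5   10.2 -263.7]
```

```bash
python3 -m creep '[[[-20,0,-9],0,0],[[-35,0,-17],0,0],[[-35,0,-17],0,0],[[-35,0,-17],0,0],[[-35,0,-17],0,0],[[-35,0,-17],0,0],[[-35,0,-17],0,0],[[-35,0,-17],0,0]]'
python3 -c "
from rig import robot
from h import *
to(robot,*SQ[4],.26)"
```

```text
time: 1.5
position: [0.3472, 0.3525, 0.2675]
tool_rot: [-0.463, -0.534, 0.535, 0.463]
ft_force: [0.8, 0.0, -0.1]
grip_width: 0.0023
t 1.5 tcp [0.3472 0.3525 0.2675] f [ 0.76  0.01 -0.1 ] w 0.0023
x dir deg 98.18 y [-0.002  -0.0013 -1.    ]
shift mm [-296.3    7.5 -138.3]
```

```bash
python3 -m creep '[[[-35,0,-17],0,0],[[-35,0,-17],0,0],[[-35,0,-17],0,0],[[-35,0,-17],0,0],[[-35,0,-17],0,0],[[-35,0,-17],0,0],[[-35,0,-17],0,0],[[-30,0,-12],0,0]]'
python3 -m creep '[[[0,0,0],0,0],[[0,0,0],0,0],[[0,0,0],0,0]]'
python3 -c "
from rig import robot
from h import *
to(robot,*SQ[4],.26)
c=robot.camera('side');cv2.imwrite('pics/s1.png',cv2.resize(c['pixels'][100:300,180:460,::-1],None,fx=2.8,fy=2.8))"
```

```text
time: 2.3
position: [0.5174, 0.0995, 0.2674]
tool_rot: [-0.463, -0.534, 0.535, 0.464]
ft_force: [0.7, 0.7, 0.8]
grip_width: 0.0007
time: 2.6
position: [0.5157, 0.1021, 0.268]
tool_rot: [-0.462, -0.535, 0.535, 0.463]
ft_force: [-0.5, 0.6, -0.1]
grip_width: 0.0004
t 2.6 tcp [0.5157 0.1021 0.268 ] f [-0.51  0.6  -0.09] w 0.0004
x dir deg 98.34 y [-2.4e-03  6.0e-04 -1.0e+00]
shift mm [-24.6   8.   -7.1]
```

View pics/s1.png

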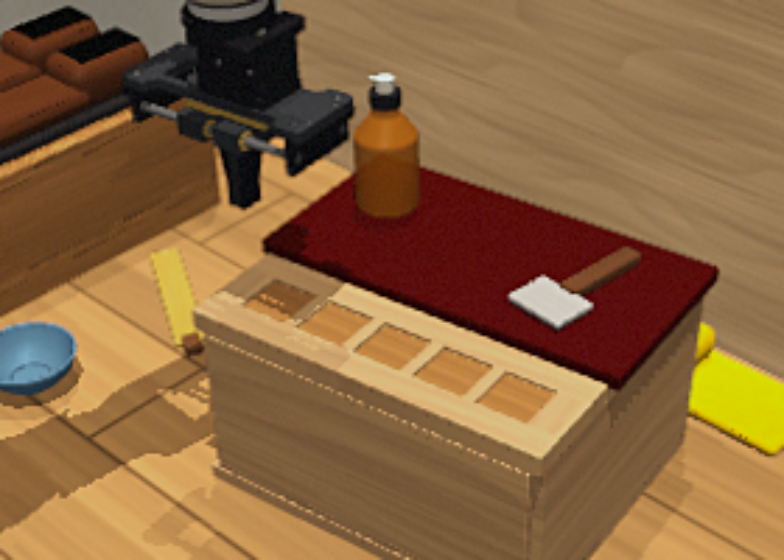

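The shut fingers hang at about (243,195) in the crop, above and to the left of square 5. The bottle stands behind, clear of the hand. I'll centre and go down to about 15 mm above.

```bash
python3 -m creep '[[[-15,0,-4],0,0],[[-10,0,-3],0,0],[[0,15,0],0,0],[[0,20,0],0,0],[[0,15,0],0,0],[[0,0,0],0,0],[[0,0,0],0,0]]'
python3 -c "
from rig import robot
from h import *
to(robot,*SQ[4],.198)
for n in ('side','top'):
    c=robot.camera(n);a=(160,280,200,340) if n=='side' else (180,300,210,410); cv2.imwrite(f'pics/{n}2.png',cv2.resize(c['pixels'][a[0]:a[1],a[2]:a[3],::-1],None,fx=4,fy=4))"
```

```text
time: 3.35
position: [0.528, 0.0772, 0.2192]
tool_rot: [0.462, 0.535, -0.535, -0.462]
ft_force: [0.7, 0.4, 0.5]
grip_width: 0.0007
t 3.35 tcp [0.528  0.0772 0.2192] f [0.73 0.39 0.46] w 0.0007
x dir deg 98.36 y [ 2.e-04 -1.e-04 -1.e+00]
shift mm [ 1.8 21.2  1.5]
```

View pics/side2.png

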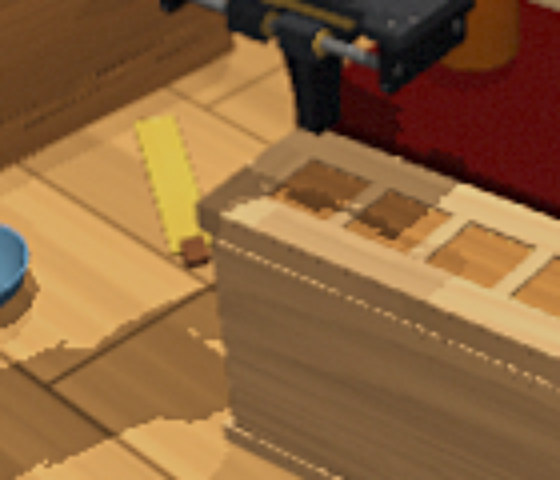

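View pics/top2.png

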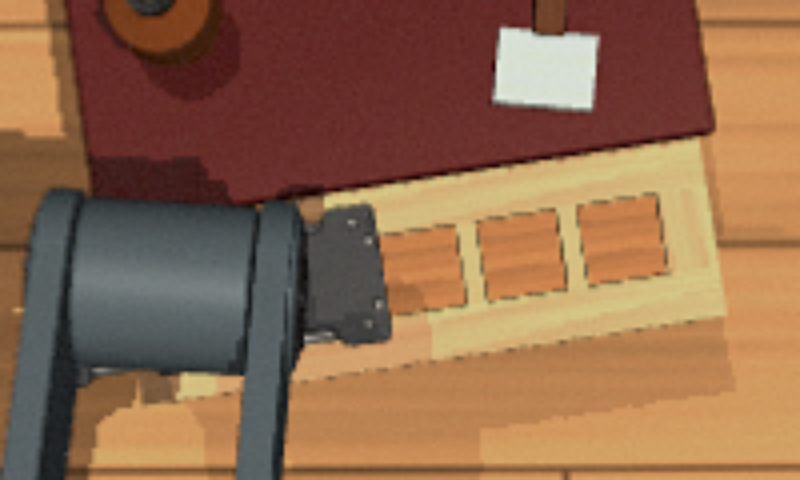

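```bash
cat >> h.py <<'E'
def proj(c,P):
    Q=R.from_quat(c["rotation"]).inv().apply(np.atleast_2d(P)-c["position"])
    s=np.c_[Q[:,0]/-Q[:,2],-Q[:,1]/-Q[:,2]];r2=(s**2).sum(1)[:,None];s=s*(1+c["k1"]*r2)
    return np.c_[s[:,0]*c["fx"]+c["cx"],s[:,1]*c["fy"]+c["cy"]]
E
python3 -c "
from rig import robot
from h import *
o=robot.get_obs();p=o['position'];print(p,o['time'])
c=robot.camera('side');print(proj(c,[p,[p[0],p[1],.198],[.5263,.0788,.198]]))
im=c['pixels'][160:235,240:340,::-1].copy();im=cv2.resize(im,None,fx=8,fy=8,interpolation=cv2.INTER_NEAREST)
im=cv2.convertScaleAbs(im,alpha=1.6,beta=30)
cv2.imwrite('pics/s3.png',im)"
```

```text
[0.52858337 0.07737399 0.21995226] 3.45
[[280.33334088 200.53097837]
 [280.91103177 207.74171956]
 [279.85802559 207.91662616]]
```

View pics/s3.png

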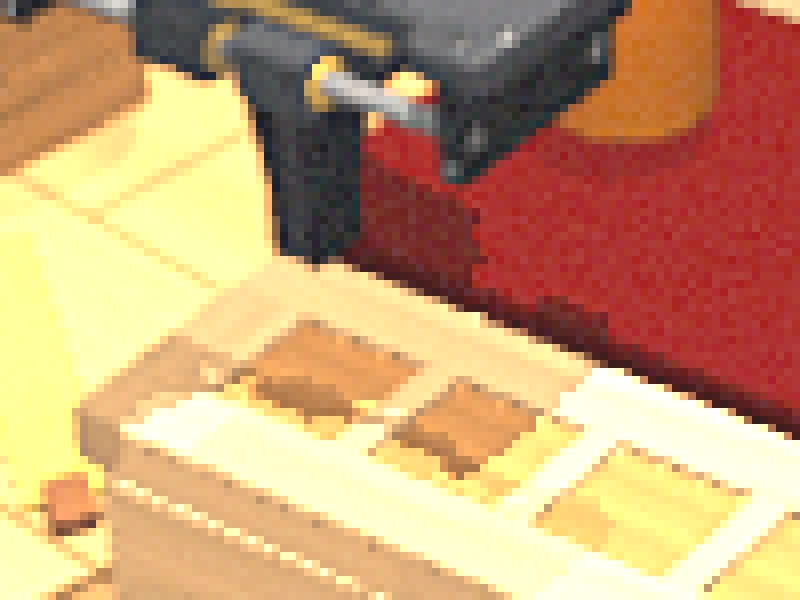

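```bash
python3 -c "
from rig import robot
from h import *
o=robot.get_obs();p=o['position'];print(p,o['time'])
c=robot.camera('top')
im=c['pixels'][190:290,210:330,::-1].copy()
cv2.imwrite('pics/t3.png',cv2.convertScaleAbs(cv2.resize(im,None,fx=6,fy=6,interpolation=cv2.INTER_NEAREST),alpha=1.6,beta=30))
d=np.array([.146,-.989,0]);e=np.array([.989,.146,0])
for h in (.07,.1):
  print(proj(c,[p+.095*d+.0375*e+[0,0,h],p+.095*d-.0375*e+[0,0,h]]))
cs=robot.camera('side')
for h in (.07,.1):
  print(proj(cs,[p+.095*d+.0375*e+[0,0,h],p+.095*d-.0375*e+[0,0,h],p-.095*d-.0375*e+[0,0,h]]))
"
```

```text
[0.52857533 0.077457   0.22002717] 3.5
[[302.62376748 231.20554896]
 [307.59824856 263.89564401]]
[[302.43541193 230.28867028]
 [307.53114301 263.77745676]]
[[319.7748575  181.11535589]
 [300.76723182 196.06214357]
 [238.56834356 172.14657645]]
[[319.52336455 170.20812821]
 [300.20693282 184.92527612]
 [237.17632543 161.51965174]]
```

View pics/t3.png

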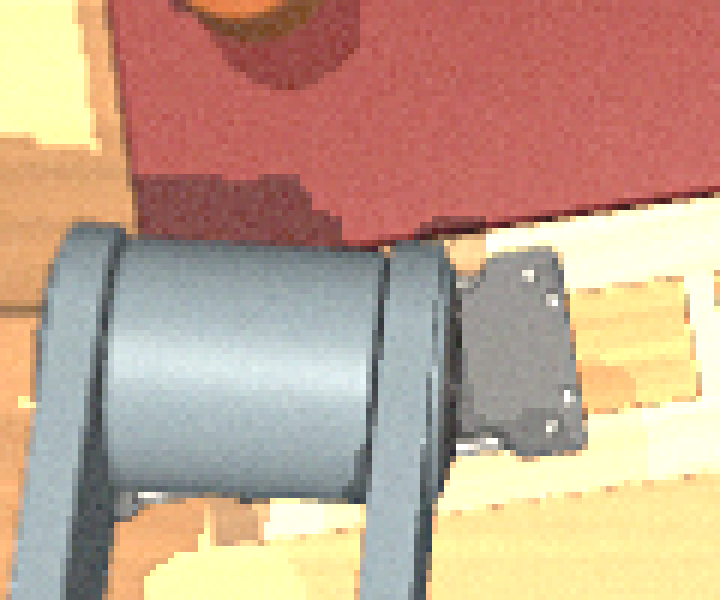

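```bash
python3 -c "
from rig import robot
from h import *
c=robot.camera('side')
x=np.array([.2915,.9566,0])
for dz in (0,.03):
  p=np.array([.182,.5976,.1886+dz]);print(proj(c,[p,p+.05*x,p-.05*x]))
im=cv2.imread('pics/side0.png')[110:210,0:130]
cv2.imwrite('pics/s4.png',cv2.convertScaleAbs(cv2.resize(im,None,fx=6,fy=6,interpolation=cv2.INTER_NEAREST),alpha=1.6,beta=30))
"
```

```text
[[ 65.1821134  193.22017785]
 [ 62.98536096 184.99939322]
 [ 67.52189155 201.88006032]]
[[ 61.93952067 184.24591948]
 [ 59.82833099 176.16495194]
 [ 64.19091774 192.7666132 ]]
```

View pics/s4.png

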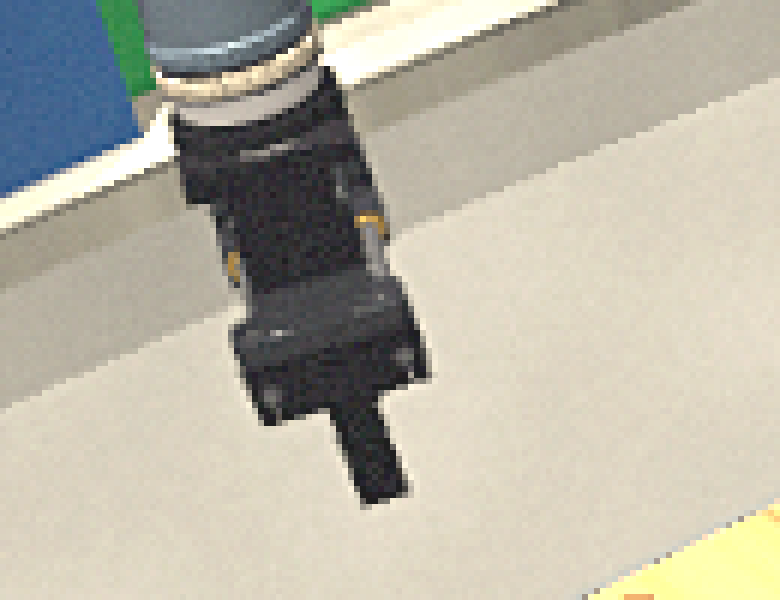

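In the top view the hand matches its reported pose sideways, with end corners at (303,232) and (307,265). In the side view the fingertip (280,191) stands about 28 mm higher than the TCP reading projects, and the start picture shows the same offset. So contact may come at a reading of about 0.17, and I'll descend slowly on force.

```bash
python3 -m creep '[[[1,3,1],0,0],[[0,3,0],0,0],[[0,3,0],0,0],[[0,3,0],0,0],[[0,3,0],0,0],[[0,2,0],0,0]]'
python3 -m creep '[[[0,2,0],0,0],[[0,2,0],0,0]]'
python3 -m creep '[[[0,0,0],0,0]]'
```

```text
time: 4.25
position: [0.5263, 0.0785, 0.2015]
tool_rot: [-0.462, -0.535, 0.535, 0.462]
ft_force: [-0.6, -0.5, 0.3]
grip_width: 0.0005
time: 4.45
position: [0.5265, 0.0785, 0.1978]
tool_rot: [0.462, 0.535, -0.535, -0.462]
ft_force: [-0.3, -0.9, -0.3]
grip_width: 0.0005
time: 4.55
position: [0.5263, 0.0785, 0.1976]
tool_rot: [-0.462, -0.535, 0.535, 0.462]
ft_force: [-0.6, 0.0, -0.1]
grip_width: 0.0003
```

```bash
for i in 1 2 3; do python3 -m creep '[[[0,2,0],0,0],[[0,1,0],0,0]]' | egrep "pos|ft"; done
```

```text
position: [0.5265, 0.0785, 0.1949]
ft_force: [0.3, 1.1, 0.7]
position: [0.5264, 0.0785, 0.1917]
ft_force: [-0.8, -0.4, 0.1]
position: [0.5264, 0.0785, 0.1887]
ft_force: [-0.8, -0.0, -0.3]
```

```bash
python3 -c "
from rig import robot
from h import *
o=robot.get_obs();p=o['position'];print(p,o['time'],o['ft_force'])
c=robot.camera('side');print(proj(c,[p]))
im=c['pixels'][160:235,240:340,::-1].copy();im=cv2.resize(im,None,fx=8,fy=8,interpolation=cv2.INTER_NEAREST)
cv2.imwrite('pics/s5.png',cv2.convertScaleAbs(im,alpha=1.6,beta=30))"
```

```text
[0.52640454 0.07846586 0.18874231] 5.15 [-0.80268966 -0.04664375 -0.34770269]
[[280.22438717 210.94756655]]
```

View pics/s5.png

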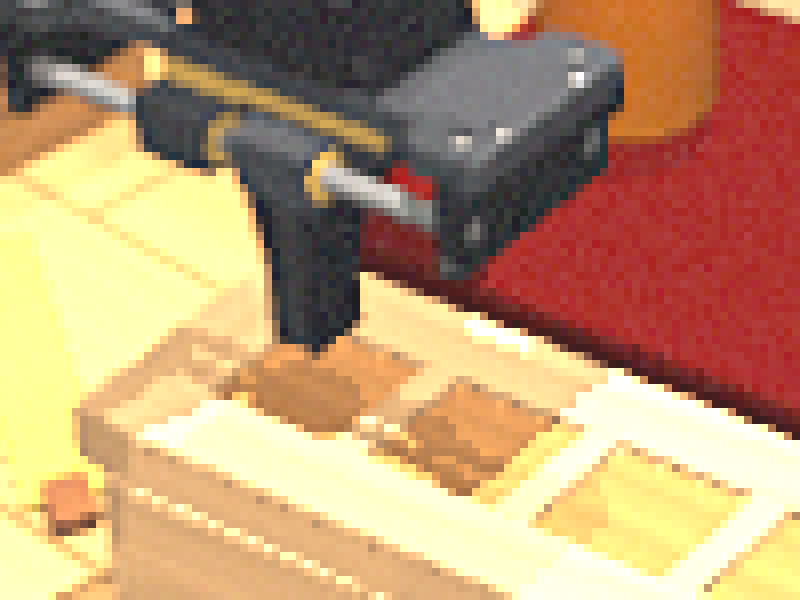

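The fingertip (280,203) is still above square 5, about 19 mm by the image offset. I'll continue down.

```bash
python3 -m creep '[[[0,3,0],0,0],[[0,3,0],0,0],[[0,3,0],0,0],[[0,2,0],0,0]]' | egrep "pos|ft"; for i in 1 2 3; do python3 -m creep '[[[0,1,0],0,0],[[0,1,0],0,0]]' | egrep "pos|ft"; done
```

```text
position: [0.5263, 0.0785, 0.1775]
ft_force: [0.3, -0.0, 0.6]
position: [0.5265, 0.0784, 0.1758]
ft_force: [-1.0, 0.4, 0.1]
position: [0.5266, 0.0785, 0.1739]
ft_force: [-0.0, 0.3, 1.0]
position: [0.5265, 0.0784, 0.1719]
ft_force: [0.2, -0.4, 0.1]
```

```bash
for i in 1 2 3 4; do python3 -m creep '[[[0,1,0],0,0]]' | egrep "pos|ft"; done
```

```text
position: [0.5265, 0.0784, 0.1709]
ft_force: [-0.4, 0.9, -0.1]
position: [0.5265, 0.0785, 0.1699]
ft_force: [0.1, -0.8, 0.2]
position: [0.5265, 0.0785, 0.1689]
ft_force: [0.3, -0.8, 0.0]
position: [0.5265, 0.0785, 0.1679]
ft_force: [0.3, -0.1, 0.1]
```

```bash
for i in 1 2 ; do python3 -m creep '[[[0,1,0],0,0]]' | egrep "pos|ft"; done;python3 -c "
from rig import robot
from h import *
c=robot.camera('side')
im=c['pixels'][160:235,240:340,::-1].copy();im=cv2.resize(im,None,fx=8,fy=8,interpolation=cv2.INTER_NEAREST)
cv2.imwrite('pics/s6.png',cv2.convertScaleAbs(im,alpha=1.6,beta=30))"
```

```text
position: [0.5265, 0.0785, 0.1669]
ft_force: [-0.2, 0.7, -0.4]
position: [0.5265, 0.0785, 0.1659]
ft_force: [-0.8, 0.6, 0.6]
```

View pics/s6.png

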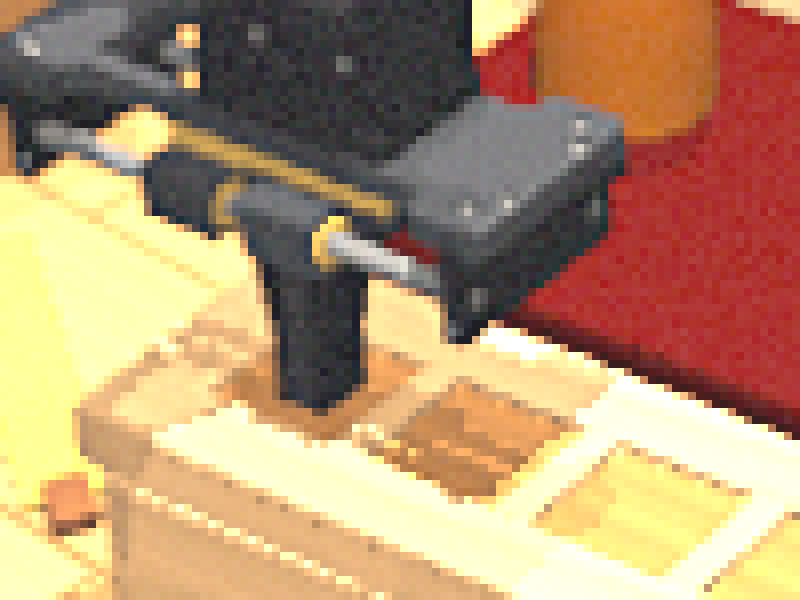

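The tip (280,211) is now about on square 5, with no force yet. I'll go on in 1 mm steps.

```bash
for i in 1 2 3 4; do python3 -m creep '[[[0,1,0],0,0]]' | egrep "pos|ft"; done
```

```text
position: [0.5265, 0.0785, 0.1649]
ft_force: [0.4, 0.2, 0.1]
position: [0.5266, 0.0785, 0.1643]
ft_force: [-0.2, -1.0, 4.1]
position: [0.5266, 0.0784, 0.1634]
ft_force: [-1.3, 0.7, 5.2]
position: [0.5266, 0.0785, 0.1623]
ft_force: [-2.1, -0.2, 4.8]
```

```bash
for i in 1 2 3; do python3 -m creep '[[[0,1,0],0,0]]' | egrep "pos|ft"; done; python3 -m creep '[[[0,0,0],0,0]]'| egrep "pos|ft"
```

```text
position: [0.5266, 0.0785, 0.1612]
ft_force: [-0.9, 0.6, 4.6]
position: [0.5266, 0.0785, 0.1601]
ft_force: [-0.6, -0.3, 3.5]
position: [0.5267, 0.0785, 0.159]
ft_force: [-0.5, 0.0, 3.4]
position: [0.5266, 0.0785, 0.1589]
ft_force: [-1.4, 0.2, 4.5]
```

```bash
python3 -m creep '[[[0,1,0],0,0],[[0,1,0],0,0]]'| egrep "pos|ft"; python3 -c "
from rig import robot
from h import *
c=robot.camera('side')
im=c['pixels'][150:300,220:420,::-1].copy();im=cv2.resize(im,None,fx=4,fy=4)
cv2.imwrite('pics/s7.png',cv2.convertScaleAbs(im,alpha=1.4,beta=20))"
```

```text
position: [0.5266, 0.0785, 0.157]
ft_force: [-0.7, -0.4, 5.3]
```

View pics/s7.png

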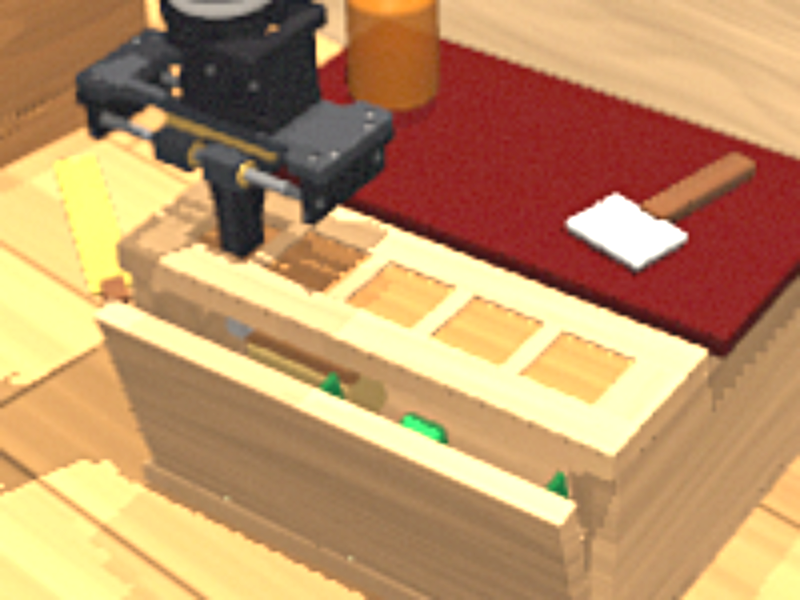

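Square 5 gave, and the bin's front is swinging out, with its upper edge from about (100,315) to (575,520) in the crop. I'll lift straight up and wait.

```bash
python3 -m creep '[[[0,-5,0],0,0],[[0,-10,0],0,0],[[0,-20,0],0,0],[[0,-25,0],0,0],[[0,-25,0],0,0],[[0,-10,0],0,0],[[0,0,0],0,0],[[0,0,0],0,0]]'
python3 -m creep '[[[15,0,0],0,0],[[25,0,0],0,0],[[25,0,0],0,0],[[25,0,0],0,0],[[25,0,0],0,0],[[25,0,0],0,0],[[0,0,0],0,0],[[0,0,0],0,0]]'
python3 -m creep '[[[0,0,0],0,0],[[0,0,0],0,0],[[0,0,0],0,0],[[0,0,0],0,0],[[0,0,0],0,0],[[0,0,0],0,0],[[0,0,0],0,0],[[0,0,0],0,0]]'
python3 -c "
from rig import robot
from h import *
for n in('side','top'):
  c=robot.camera(n);cv2.imwrite(f'pics/{n}8.png',c['pixels'][:,:,::-1])
  a=cv2.imread(f'pics/{n}0.png').astype(int)
  d=abs(a-c['pixels'][:,:,::-1]).max(2).astype(np.uint8);cv2.imwrite(f'pics/d{n}.png',d)
"
```

```text
time: 8.7
position: [0.5256, 0.0785, 0.2511]
tool_rot: [-0.462, -0.535, 0.536, 0.463]
ft_force: [1.0, -0.4, -0.7]
grip_width: 0.0008
time: 9.5
position: [0.505, 0.2176, 0.2508]
tool_rot: [-0.461, -0.535, 0.536, 0.462]
ft_force: [0.0, -0.3, -0.6]
grip_width: 0.0003
time: 10.3
position: [0.5061, 0.217, 0.252]
tool_rot: [0.462, 0.535, -0.535, -0.462]
ft_force: [0.5, 0.3, 0.0]
grip_width: 0.0
```

View pics/side8.png

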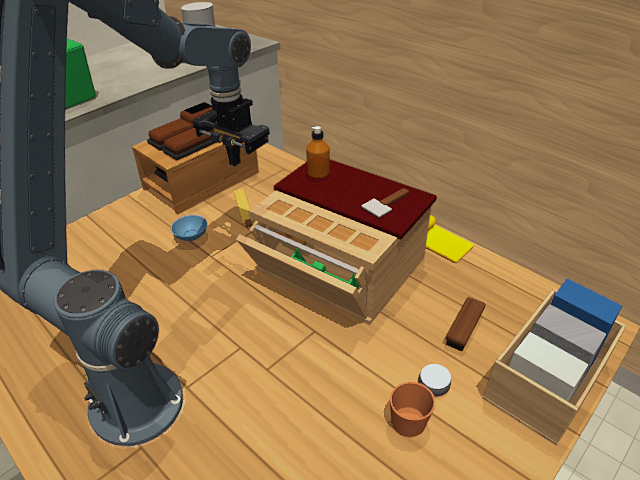

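View pics/top8.png

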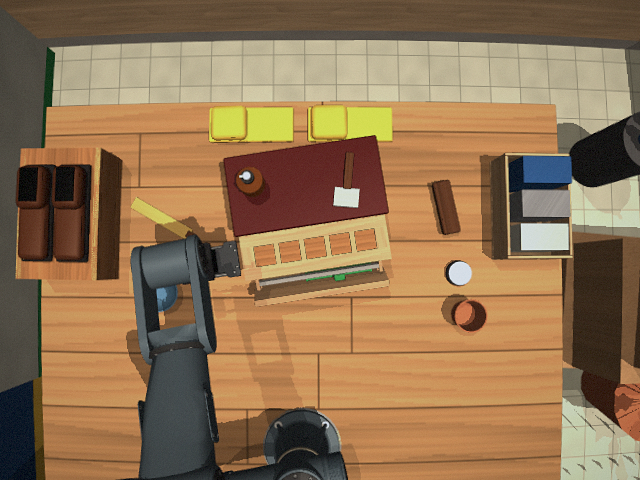

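The side view shows the bin tilted out, its edge running from (238,237) to (365,310). The top view shows that edge from (255,302) to (389,285), with bottle and scraper unmoved. I'll check stillness, the amount of tilt, and square 5.

```bash
python3 -m creep '[[[0,0,0],0,0],[[0,0,0],0,0],[[0,0,0],0,0],[[0,0,0],0,0],[[0,0,0],0,0]]'|head -1
python3 -c "
from rig import robot
from h import *
c=robot.camera('top');s=robot.camera('side')
a=cv2.imread('pics/top8.png').astype(int);d=abs(a-c['pixels'][:,:,::-1]).max(2)
print('moving px',(d[225:310,235:400]>40).sum(),(d>60).sum())
P=plane(c,[[255,302],[322,293.5],[389,285]],.168)
e=np.array([.989,.146]);print('case x of edge',(P[:,:2]-SQ[2])@e, P.round(3))
a0=cv2.imread('pics/top0.png').astype(int);d0=abs(a0-c['pixels'][:,:,::-1]).max(2)
for n,(u,v) in dict(spray=(248,180),scraper=(346,185),brush=(445,207),polish=(459,272),pot=(468,315)).items():
  print(n,(d0[v-22:v+22,u-22:u+22]>40).sum())
s0=cv2.imread('pics/side0.png').astype(int);d1=abs(s0-s['pixels'][:,:,::-1]).max(2)
for n,(u,v) in dict(bowl=(189,230),horn=(243,206)).items(): print(n,(d1[v-18:v+18,u-12:u+12]>40).sum())
im=np.vstack([cv2.resize(s['pixels'][185:265,235:395],None,fx=4,fy=4),cv2.resize(c['pixels'][235:305,235:395],None,fx=4,fy=4)])
cv2.imwrite('pics/z9.png',im[:,:,::-1])
print(robot.get_obs()['ft_force'])
"
```

```text
time: 10.9
moving px 0 2
case x of edge [-0.1082451  -0.11239544 -0.11705854] [[ 0.412  0.11   0.168]
 [ 0.433 -0.057  0.168]
 [ 0.453 -0.224  0.168]]
spray 0
scraper 0
brush 0
polish 0
pot 0
bowl 100
horn 301
[ 0.54304111 -0.16870127 -0.57633068]
```

View pics/z9.png

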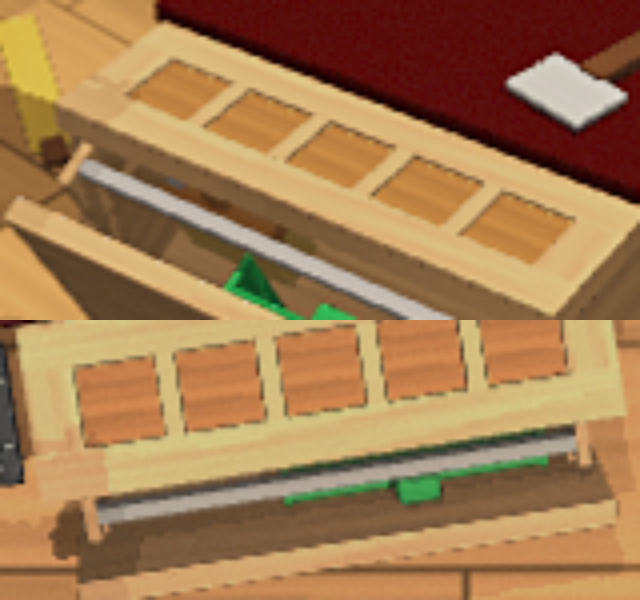

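The bin is fully out and still, and square 5 looks level with the others. Bowl and horn pixel changes fit the arm's shadow, since both show at their old pixels. I'm handing in.

```bash
python3 -c "
from rig import robot
print(robot.hand_in(),robot.get_obs()['time'])"
```

```text
the job is handed in; nothing more can be done
the job is handed in; nothing more can be done
```

I found the springy square on the first try: it was square 5. I pushed it in about 7.5 mm with the shut fingers at 4–5 N, and the bin swung out by itself. I then lifted off, moved the hand clear and handed in after about 11 s.

**Bin:** between pictures about 0.6 s apart it did not move. Its upper edge stands about 112 mm out from the line of squares, roughly 60 mm further than when shut, against about 65 mm expected.

**Square 5:** it looks level with the other four in both views. I judged this by eye and did not measure its height.

**Loose things:** the spray bottle, scraper, brush, polish tin and pot show no pixel change. Pixels changed around the bowl and shoehorn; I put that down to the arm's shadow, since both appear in the same place in the side view.

**Disagreement:** the fingertips stood about 28 mm higher in the side camera than the TCP reading. Contact came at a reading of 0.1645 m instead of about 0.198 m, a gap of about 33 mm. I went by force and pictures for the descent, so this did no harm, but I did not find its cause.

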